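# Clamp the flange to three ratchet clicks and keep hold of the lever

## Task

The flange is already loaded on the seat of the hold-down fixture. Swing the fixture's arm fully home over it, then wind the ratchet lever clockwise (seen from above) until the foot bears on the flange and the ratchet has clicked exactly three times, and stop there without winding back. Do not let go: the job finishes with the lever's upright black grip still gripped between the fingers, the flange still on its seat and the other things on the bench left where they are.

Things in the scene. Friction and masses are not known exactly. Their poses are not given: they have to be found in the camera images.
- fixture: Hold-down fixture bolted to the bench: dark steel ground plate 112 (x) x 220 (y) x 14 mm; origin in the centre of its underside, z up. In its frame the round seat for the part (82 mm across, top at z 24 mm, three 6 mm dowels 8 mm tall round the part) is at (0, -55) mm and the pivot post of the swing arm at (0, +50) mm.
- swing_arm (a joint): Angle of the swing arm about its upright pivot, rad: 0 is home, at its stop, the screw over the seat; starts open at 0.8 to 1.35. From above it closes clockwise. Stiff: 0.4 N m of friction (about 6 N at the tail knob), it stays where it is left. The arm is a dark bar 26 mm wide, underside 70 mm and top 88 mm above the bench; the nut on the pivot reaches 104 mm.
- pivot_axis (a point): Point on the arm's pivot axis, 88 mm above the bench.
- tail_grip (a point): Middle of the upright black tail knob (17 to 19 mm across, from 90 to 128 mm above the bench) on the arm's tail, 70 mm from the pivot on the side away from the screw: the handle for swinging the arm. The tail beneath it is 85 mm above the bench.
- screw_axis (a point): Point on the screw's upright axis, in the arm's boss 105 mm from the pivot, 88 mm above the bench. Home, it stands over the middle of the seat.
- crank_grip: Upright black grip on the end of the ratchet lever: a cylinder 17 mm across, 38 mm tall, that revolves freely on its pin, so it can be pinched at a fixed gripper yaw and led round in a circle. Origin at its middle, 60 mm from the screw axis, at the start 142 to 146 mm above the bench; it sinks with the screw. The lever bar's top is 20 mm below the grip's middle.
- screw (a joint): Turn of the screw, rad, positive clockwise from above, which lowers it, 15 mm a turn (2.4 mm a rad). Starts anywhere from 0.2 to 1.6; the foot meets the flange near 2.7. Drag 0.14 N m: about 2.3 N at the grip. It does not turn back by itself.
- ratchet_lever (a joint): How far the lever has slipped round its 12-tooth ratchet, rad, clockwise positive; 0.524 (30 degrees) a click; 0 at the start. Winding freely it leads by 0.1 to 0.25 with no click. Once the foot presses hard (screw near 3.2) it slips: the push at the grip rises to 3.5 N and drops suddenly at each click, at about 0.3, 0.83, 1.35, 1.87; rest after the third is 1.57. Turned back, it unscrews.
- foot: Round steel pressure foot 31 mm across on the lower end of the screw, sprung (30 N a mm); origin in the centre of its underside, 51 to 54 mm above the bench at the start, 3 to 6 mm over the flange's hub.
- flange: Loose grey steel flange, 60 mm across and 24 mm high with a hub 36 mm across, already on the seat between the dowels; origin in the centre of its underside, 24 mm above the bench. Leave it there.
- seat (a point): Centre of the top of the seat, 24 mm above the bench, where the flange's underside centre belongs.
- dial: Bystander: dial indicator lying on its back, 96 x 58 x 23 mm, origin under its middle. Leave it.
- ring: Bystander: steel ring gauge, 54 mm across, 18 mm high, origin under its middle. Leave it.
- plug: Bystander: plug gauge lying down, 19 x 104 x 18 mm, origin under its middle. Leave it.
Not all that is in view belongs to the job. What is shaped like the flange but brown or orange is not meant.

How it is judged:
On the way, in this order (a step that is already met when the one before it is completed fails the run):
1. the arm is swung fully home (value of joint swing_arm below 0.05 rad), for 0.2 s.
2. the foot bears on the flange with the arm home, no click yet beyond the first (value of joint swing_arm below 0.05 rad and contact force between foot and flange above 6 N and value of joint ratchet_lever below 0.9 rad), for 0.05 s.
3. the ratchet has clicked three times (value of joint ratchet_lever between 1.45 and 1.83 rad and contact force between foot and flange above 6 N), for 0.2 s.
At the end, for the whole second after the job is handed in: Arm home (within 0.05 rad), ratchet slipped past its third click and not to its fourth (1.45 to 1.83 rad), foot pressing on the flange with over 6 N, flange within 5 mm of its seat and level, lever grip held by the fingers with over 2 N (all of step 3 and value of joint swing_arm below 0.05 rad and distance between flange and seat below 0.005 m and angle between flange's own z axis and vertical below 0.05 rad and contact force between the fingers and crank_grip above 2 N); the arm keeps its last pose, push and grip.
It fails at once if the ratchet is clicked a fourth time (value of joint ratchet_lever above 2 rad).
It fails at once if the flange is knocked off its seat (distance between flange and seat above 0.012 m).
It fails at once if a bystander is pushed away (distance of any of dial, ring, plug from where it was at the start of the episode above 0.03 m).
It also fails if it takes over 69 s, if anything falls off the work surface, if the arm or the gripper's body presses on something with over 40 N, if the wrist force passes 120 N, or if a joint passes its speed limit or range.

## Robot

A 6-joint arm with a two-finger parallel gripper is mounted at the origin on a cart in front of the work surface, level with it; the furniture and walls round the work are solid. World frame = base frame: x ahead of the robot, y to its left, z up, the work surface at z = 0. Lengths are in m, angles in rad, forces in N, time in s.
With the tool pointing down it reaches from about 0.35 to 0.925 m from the base axis. Payload 6.4 kg.
Tool frame: the origin (TCP) lies midway between the tips of the shut fingers; the grasp point (between the pads) lies 19 mm behind it; z points along the fingers, y is the line along which they close (so a half turn about z gives the same grasp; the last joint's range is limited). The gripper opens to 85 mm and grips with 20 to 120 N. Pads are 22 mm wide; open, the fingers measure 114 mm over their backs; the gripper's body (76 mm by 85 mm) begins 54 mm behind the grasp point. The pads swing forward as they close: fully open they stand 13 mm farther back than shut.
Start: joints at [1.032, 0.245, 1.558, -0, 1.339, -0.174], TCP at [0.232, 0.607, 0.231] pointing down, gripper open.
Joint ranges: [-3.13, 3.13], [-1.02, 2.26], [0.13, 2.54], [-0.95, 4.09], [0.21, 2.88], [-2.74, 2.74]. Speed limits (rad/s): [2.57, 2.57, 3.14, 3.14, 3.14, 3.14].

## Interface

Orientations are given as a unit quaternion [w, x, y, z].
In Python, from plant import robot gives the robot as it stands. The module is installed in compiled form; this text tells all that it offers.
- The arm moves only by the shell command python3 -m jog 'ROWS' [FORCE]. ROWS is JSON, a list of rows, each an object with "dp": the shift along the tool's x, y, z in units of 300 mm (1.0 is 300 mm), a list of three; "twist": the turn about the tool's z in units of 120 degrees (1.0 is 120 degrees); "jaw": the opening, from -1 (shut) to 1 (fully open). A call has 1 to 5 rows; each row is the pose to reach, as a shift and turn from the pose commanded when the call began, along the tool's axes at that moment; what a row does not reach only later rows make up. A row lasts 1/8 s, in which the tool goes at most 62.5 mm and 10.7 degrees, less where a joint would pass 70% of its speed; a pose out of reach is approached as far as the arm can. A call with a number of a shift or a turn outside -1 to 1 is refused whole. A call with a gripper value outside its range is refused whole. The fingers move at their own pace and stop on an object; FORCE is the grip in N (left out, the last holds). Time passes only in rows, so rows that repeat a pose let the fingers close. It gives the time, the measured TCP pose, the force, the opening and the grip force at its end, in the units of the state.
- robot.read_state(): the state, without advancing time (a new reading comes with each control period).
- robot.capture(name): name is "scene" or "top"; returns a dict with "img" (384x512x3 uint8, blue, green, red), "fovy" (degrees; the focal length in pixels is half the picture's height over the tangent of half this angle, whatever the lens; pixels are square), "cx", "cy" (the principal point, pixels), "R" (3x3) and "t" (3): a world point X has camera coordinates R X + t. Camera axes: x right, y down, z forward; pixel columns grow to the right and rows downward; lengths in m; the calibration is good to about 2 mm. A picture is of the moment at which its call begins. There is no depth.
- robot.close_job(): hands the job in; it is judged then, once.
The state is a dict: "clock": time; "joint_pos": joint angles; "dq": joint speeds; "joint_efforts": joint torques, N m; "eef_pos": TCP position; "orientation": TCP orientation; "wrist_force": force on the tool from outside, world axes, zero at the start; "torque": the same for the moment, N m; "width": opening from 0.0 (shut) to 1.0 (fully open); "gripper_force": force on a finger pad.
Only numpy, scipy, OpenCV 4.12 (cv2) and the standard library are available. Lean on these libraries where they do the work, as an engineer would, in place of code of your own. Each camera call takes 0.05 s, during which the arm holds its last target. There are 200 camera calls.

## Working session

There is one attempt and no reset: what is moved stays moved. The work goes in short steps, Python scripts to look and compute and a shell command to move; the robot and the scene stay as the last step left them, time stands still between calls to the robot, and variables do not carry over. Pictures are saved under pics/ and viewed, at most 10 in all, crops included, and the job is handed in when it is done.

```bash
mkdir -p pics
cat > h.py <<'E'
import numpy as np, cv2
from plant import robot
def snap(cam,name):
    c=robot.capture(cam); cv2.imwrite(f'pics/{name}.png',c['img'])
    np.savez(f'pics/{name}.npz',**{k:np.array(v) for k,v in c.items()}); return c
def ld(n): return dict(np.load(f'pics/{n}.npz'))
def ray(c,u,v):
    f=192/np.tan(np.radians(float(c['fovy']))/2)
    d=np.array([(u-c['cx'])/f,(v-c['cy'])/f,1]); R=c['R']
    return -R.T@c['t'], R.T@d
def atz(c,u,v,z):
    o,d=ray(c,u,v); return o+d*(z-o[2])/d[2]
def proj(c,X):
    f=192/np.tan(np.radians(float(c['fovy']))/2)
    p=c['R']@np.array(X)+c['t']; return f*p[0]/p[2]+c['cx'], f*p[1]/p[2]+c['cy']
E
python3 - <<'E'
from h import *
for n in('top','scene'):
    c=snap(n,n+'0'); print(n,c['fovy'],-c['R'].T@c['t'],c['R'].round(2).tolist())
a=cv2.imread('pics/top0.png');b=cv2.imread('pics/scene0.png')
cv2.imwrite('pics/t0.png',cv2.resize(a,(800,600),interpolation=3));cv2.imwrite('pics/s0.png',cv2.resize(b,(800,600),interpolation=3))
print(robot.read_state())
E
```

```text
top 57.701177675547804 [ 0.43859987 -0.13953321  0.94089262] [[0.02, -1.0, -0.0], [-0.99, -0.02, -0.15], [0.15, 0.0, -0.99]]
scene 44.19859720293148 [ 0.10357468 -0.55617033  0.81744333] [[0.69, -0.73, 0.0], [-0.55, -0.52, -0.65], [0.47, 0.44, -0.76]]
{'clock': 0.1, 'joint_pos': array([ 1.03190822e+00,  2.45753290e-01,  1.55889306e+00,  4.11585602e-07,
        1.33868068e+00, -1.74120024e-01]), 'dq': array([-2.93054681e-04, -6.89940771e-04, -1.52898167e-03, -1.33328186e-03,
        5.85079280e-05,  1.82584059e-03]), 'joint_efforts': array([-7.42217526e-04, -4.30668497e+01, -3.27129972e+01, -9.94186280e-05,
        2.79650325e-03,  2.58090961e-05]), 'eef_pos': array([0.2316242, 0.6067993, 0.2302842]), 'orientation': array([-3.02836099e-04,  1.81374565e-01,  9.83413705e-01, -8.12590611e-04]), 'wrist_force': array([-0.03449528,  0.40266349, -1.09219228]), 'torque': array([0.0095098 , 0.00784313, 0.01642412]), 'gripper_force': 0.0, 'width': 0.9993809642882386}
```

View pics/t0.png

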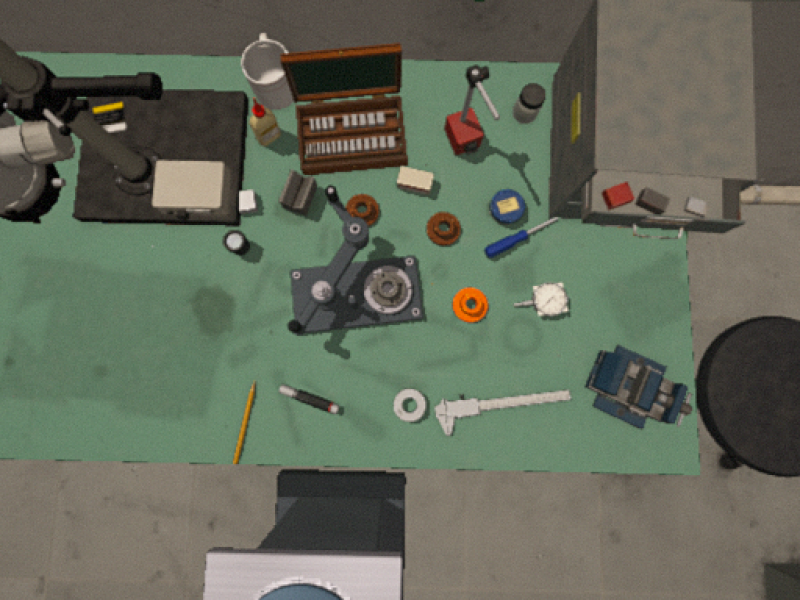

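View pics/s0.png

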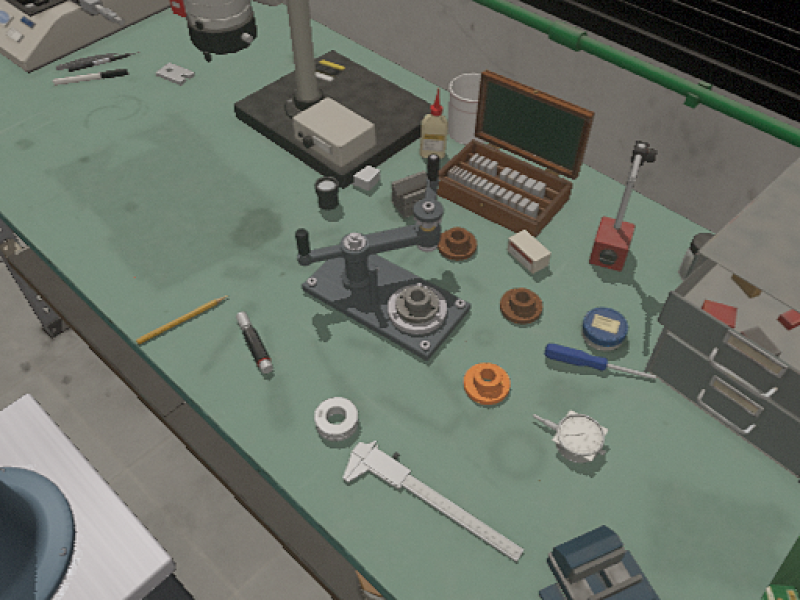

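The top view shows the fixture at (355,295), the pale seat with the grey flange at (388,290), the tail knob at (296,325), the pivot nut at (322,291), the screw boss at (355,230) and the crank grip at (332,190).

Flange candidates are brown at (362,208), brown at (443,228), orange at (470,304) and grey on the seat at (388,290). The grey one on the seat is the one meant, and I'll confirm it in a crop.

Run:
```python
from h import *
a=cv2.imread('pics/top0.png')[105:255,173:282];b=cv2.imread('pics/scene0.png')[90:240,188:307]
im=np.hstack([cv2.resize(x,None,fx=3.5,fy=3.5,interpolation=cv2.INTER_CUBIC) for x in(a,b)])
print(im.shape); cv2.imwrite('pics/crop.png',im)
```

```text
(525, 798, 3)
```

View pics/crop.png

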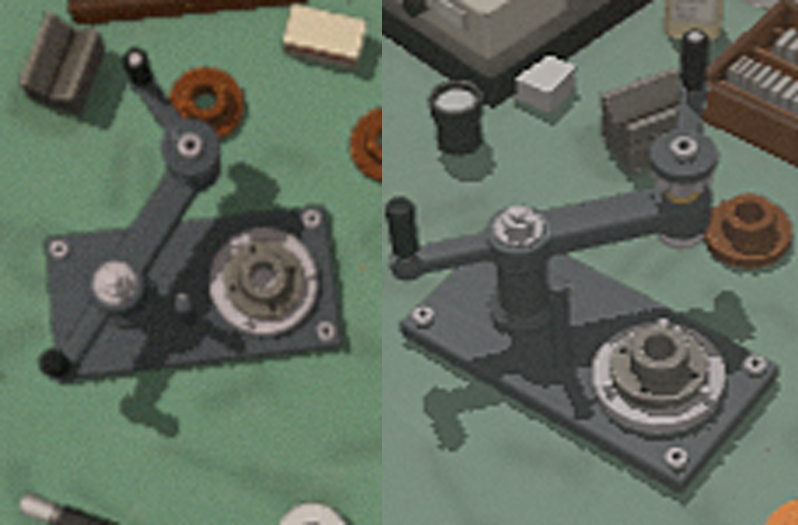

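Run:
```python
from h import *
T=ld('top0');S=ld('scene0')
t=lambda u,v:(173+u/3.5,105+v/3.5)
s=lambda u,v:(188+(u-382)/3.5,90+v/3.5)
def tri(a,b):
    A=[];B=[]
    for o,d in(ray(T,*t(*a)),ray(S,*s(*b))):
        d/=np.linalg.norm(d);P=np.eye(3)-np.outer(d,d);A.append(P);B.append(P@o)
    return np.linalg.lstsq(np.vstack(A),np.hstack(B),rcond=None)[0]
for n,a,b,z in[('nut',(115,282),(519,224),.104),('tail',(54,358),(402,205),.128),('crank',(134,58),(694,38),.163),('screwtop',(189,145),(684,146),.13),('hub',(265,272),(657,343),.048),('seat',(265,281),(659,377),.024)]:
    print(n,tri(a,b).round(4),atz(T,*t(*a),z).round(4),atz(S,*s(*b),z).round(4))
for p in[(58,248),(311,217),(325,330)]: print(atz(T,*t(*p),.014).round(4))
for p in[(422,315),(755,363),(677,457)]: print(atz(S,*s(*p),.014).round(4))
```

```text
nut [ 0.5719 -0.0243  0.0927] [ 0.5686 -0.0246  0.104 ] [ 0.5661 -0.0337  0.104 ]
tail [0.5133 0.0099 0.1285] [0.5126 0.0106 0.128 ] [0.5143 0.0097 0.128 ]
crank [ 0.712  -0.0397  0.1619] [ 0.7104 -0.0388  0.163 ] [ 0.7124 -0.0414  0.163 ]
screwtop [ 0.6628 -0.076   0.1285] [ 0.6607 -0.0747  0.13  ] [ 0.6635 -0.0783  0.13  ]
hub [ 0.5868 -0.128   0.0519] [ 0.5874 -0.1279  0.048 ] [ 0.5895 -0.1259  0.048 ]
seat [ 0.5864 -0.1288  0.0199] [ 0.5844 -0.1277  0.024 ] [ 0.5853 -0.132   0.024 ]
[0.6082 0.033  0.014 ]
[ 0.6371 -0.162   0.014 ]
[ 0.5491 -0.1744  0.014 ]
[0.5245 0.0192 0.014 ]
[ 0.6411 -0.1629  0.014 ]
[ 0.5533 -0.1762  0.014 ]
```

The pivot is at (0.571,-0.025), the seat at (0.587,-0.129), the tail knob at (0.512,0.010) and the screw at (0.662,-0.076). Pivot to screw and pivot to seat both come to 105 mm, which agrees with the task text. The swing is about 0.9 rad. I'm moving above the tail knob.

```bash
python3 -m jog '[{"dp":[-0.14,-0.135,0],"twist":0,"jaw":1},{"dp":[-0.28,-0.27,0],"twist":0,"jaw":1},{"dp":[-0.42,-0.405,0],"twist":0,"jaw":1},{"dp":[-0.56,-0.54,0],"twist":0,"jaw":1},{"dp":[-0.7,-0.68,0],"twist":0,"jaw":1}]'
python3 -m jog '[{"dp":[-0.14,-0.135,0],"twist":0,"jaw":1},{"dp":[-0.28,-0.27,0],"twist":0,"jaw":1},{"dp":[-0.42,-0.405,0],"twist":0,"jaw":1},{"dp":[-0.56,-0.54,0],"twist":0,"jaw":1},{"dp":[-0.7,-0.68,0],"twist":0,"jaw":1}]'
python3 -m jog '[{"dp":[-0.09,-0.08,0],"twist":0.07,"jaw":1},{"dp":[-0.18,-0.17,0.1],"twist":0.14,"jaw":1},{"dp":[-0.18,-0.17,0.1],"twist":0.21,"jaw":1},{"dp":[-0.18,-0.17,0.1],"twist":0.28,"jaw":1},{"dp":[-0.18,-0.17,0.1],"twist":0.28,"jaw":1}]'
cat >> h.py <<'E'
from scipy.spatial.transform import Rotation as Ro
def to(x,y,z):
    s=robot.read_state();w=s['orientation'];R=Ro.from_quat([w[1],w[2],w[3],w[0]]).as_matrix()
    d=R.T@(np.array([x,y,z])-s['eef_pos'])/.3
    print('pos',s['eef_pos'].round(4),'y',R[:,1].round(3),'x',R[:,0].round(3),'dp',d.round(4),'F',s['wrist_force'].round(1),'g',round(s['gripper_force'],1),round(s['width'],3),'t',s['clock'])
E
python3 -c "
from h import *
to(.512,.010,.097)
c=snap('top','t1');d=snap('scene','s1')
im=np.hstack([cv2.resize(x,None,fx=3,fy=3,interpolation=2) for x in(c['img'][105:255,160:290],d['img'][80:230,180:310])]);cv2.imwrite('pics/v1.png',im)"
```

```text
clock: 0.72
eef_pos: [0.3556, 0.3399, 0.2309]
orientation: [-0.0, 0.181, 0.983, -0.0]
wrist_force: [1.5, -0.3, -0.2]
width: 0.999
gripper_force: 0.0
clock: 1.35
eef_pos: [0.479, 0.0744, 0.2311]
orientation: [-0.0, 0.181, 0.983, 0.0]
wrist_force: [0.8, 0.2, 0.2]
width: 1.001
gripper_force: 0.0
clock: 1.98
eef_pos: [0.5106, 0.0093, 0.2008]
orientation: [-0.0, 0.457, 0.889, -0.0]
wrist_force: [-0.2, -0.2, 0.4]
width: 0.996
gripper_force: 0.0
pos [0.5106 0.0093 0.2008] y [ 0.813  0.582 -0.001] x [-0.582  0.813  0.001] dp [-0.0009  0.0053  0.3461] F [-0.2 -0.2  0.4] g 0.0 0.996 t 1.975
```

View pics/v1.png

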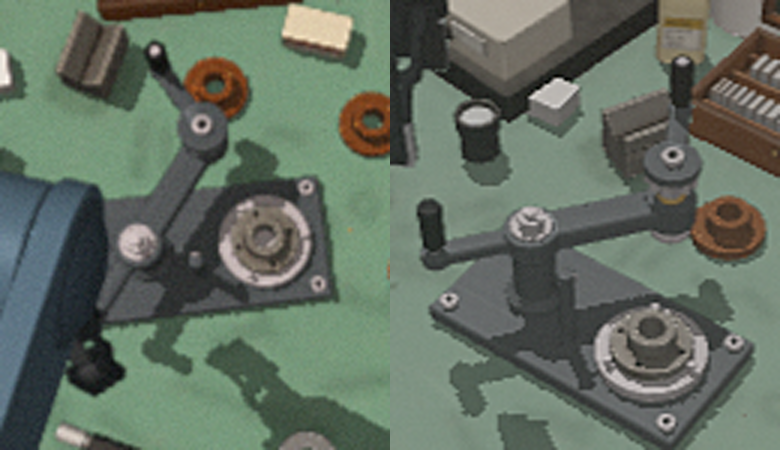

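The flange and the arm haven't moved. The knob is at crop (430,215), and the gripper isn't seen over it at right, so I'm checking the projection of the TCP.

```bash
python3 -c "
from h import *
T=ld('top0');S=ld('scene0');T1=ld('t1');S1=ld('s1')
for X in([.5106,.0093,.2008],[.512,.010,.128],[.512,.010,.09],[.587,-.1288,.024]):
  print([np.round(proj(c,X),1) for c in(T,S,T1,S1)])
print(abs(T['R']-T1['R']).max(),abs(S['t']-S1['t']).max(),abs(T['t']-T1['t']).max())
cv2.imwrite('pics/s1b.png',S1['img'])
cv2.imwrite('pics/s1c.png',np.hstack([T1['img'],S1['img']])[:,:,:]) if 0 else cv2.imwrite('pics/s1c.png',cv2.resize(np.hstack([T1['img'],S1['img']]),(800,300),interpolation=3))
"
```

```text
[array([182.9, 205. ]), array([188.5, 123. ]), array([182.9, 205. ]), array([188.5, 123. ])]
[array([188.7, 207.5]), array([192.8, 149.1]), array([188.7, 207.5]), array([192.8, 149.1])]
[array([191.5, 209. ]), array([194.6, 161.8]), array([191.5, 209. ]), array([194.6, 161.8])]
[array([249.1, 184.3]), array([266.6, 196.5]), array([249.1, 184.3]), array([266.6, 196.5])]
0.0 0.0 0.0
```

View pics/s1c.png

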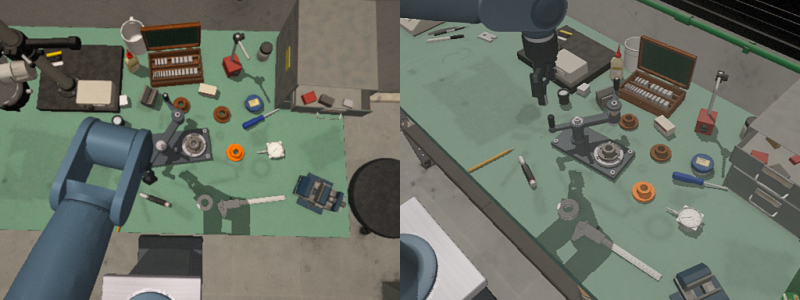

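The finger tips at scene (183,128) agree with the projected TCP (188,123). Now I descend onto the knob and close.

```bash
python3 -m jog '[{"dp":[0,0.005,0.12],"twist":0,"jaw":1},{"dp":[0,0.005,0.24],"twist":0,"jaw":1},{"dp":[0,0.005,0.34],"twist":0,"jaw":1},{"dp":[0,0.005,0.34],"twist":0,"jaw":0.2},{"dp":[0,0.005,0.34],"twist":0,"jaw":-0.2}]' 40
python3 -m jog '[{"dp":[0,0,0],"twist":0,"jaw":-0.6},{"dp":[0,0,0],"twist":0,"jaw":-0.8},{"dp":[0,0,0],"twist":0,"jaw":-1},{"dp":[0,0,0],"twist":0,"jaw":-1},{"dp":[0,0,0],"twist":0,"jaw":-1}]' 40
python3 -c "
from h import *
to(.5604,.0442,.098)
# arc waypoints in tool units relative to the present
s=robot.read_state();w=s['orientation'];R=Ro.from_quat([w[1],w[2],w[3],w[0]]).as_matrix()
for a in np.radians([151,138,125,112,99,96]):
    print(((R.T@(np.array([.571+.07*np.cos(a),-.025+.07*np.sin(a),s['eef_pos'][2]])-s['eef_pos']))/.3).round(3))
"
```

```text
clock: 2.7
eef_pos: [0.513, 0.0101, 0.1006]
orientation: [0.001, 0.457, 0.889, 0.0]
wrist_force: [0.5, -0.4, -0.1]
width: 0.606
gripper_force: 0.0
clock: 3.32
eef_pos: [0.5133, 0.0101, 0.1008]
orientation: [0.001, 0.458, 0.889, 0.0]
wrist_force: [0.1, 0.9, 6.8]
width: 0.184
gripper_force: 39.3
pos [0.5133 0.0101 0.1008] y [0.814 0.581 0.002] x [-0.581  0.814 -0.002] dp [0.0013 0.1937 0.0097] F [0.1 0.9 6.8] g 39.3 0.184 t 3.325
[ 0.004 -0.012 -0.   ]
[0.021 0.038 0.   ]
[0.026 0.091 0.   ]
[0.02  0.143 0.   ]
[0.002 0.193 0.   ]
[-0.004  0.203  0.   ]
```

Gripped at 39 N. Swinging along the arc.

```bash
python3 -m jog '[{"dp":[0.010,0.02,0],"twist":0,"jaw":-1},{"dp":[0.018,0.04,0],"twist":0,"jaw":-1},{"dp":[0.023,0.065,0],"twist":0,"jaw":-1},{"dp":[0.025,0.09,0],"twist":0,"jaw":-1},{"dp":[0.024,0.115,0],"twist":0,"jaw":-1}]'
python3 -m jog '[{"dp":[-0.003,0.02,0],"twist":0,"jaw":-1},{"dp":[-0.009,0.04,0],"twist":0,"jaw":-1},{"dp":[-0.015,0.06,0],"twist":0,"jaw":-1},{"dp":[-0.022,0.075,0],"twist":0,"jaw":-1},{"dp":[-0.022,0.075,0],"twist":0,"jaw":-1}]'
python3 -c "
from h import *
to(.5604,.0442,.1008)"
```

```text
clock: 3.95
eef_pos: [0.5337, 0.0369, 0.1005]
orientation: [-0.004, 0.458, 0.889, -0.001]
wrist_force: [-15.0, 2.7, 20.3]
width: 0.184
gripper_force: 41.1
clock: 4.58
eef_pos: [0.5574, 0.0454, 0.1001]
orientation: [-0.002, 0.458, 0.889, 0.001]
wrist_force: [-5.1, 7.5, 8.0]
width: 0.182
gripper_force: 40.6
pos [0.5574 0.0454 0.1001] y [ 0.814  0.581 -0.001] x [-0.581  0.814  0.004] dp [-0.0092  0.0057 -0.0025] F [-5.1  7.5  8. ] g 40.6 0.182 t 4.575
```

```bash
python3 -m jog '[{"dp":[-0.003,0.006,0],"twist":0,"jaw":-1},{"dp":[-0.006,0.012,0],"twist":0,"jaw":-1},{"dp":[-0.006,0.012,0],"twist":0,"jaw":-1}]'
python3 -m jog '[{"dp":[-0.002,0.004,0],"twist":0,"jaw":-1},{"dp":[-0.004,0.008,0],"twist":0,"jaw":-1},{"dp":[-0.004,0.008,0],"twist":0,"jaw":-1}]'
python3 -m jog '[{"dp":[-0.002,0.004,0],"twist":0,"jaw":-1},{"dp":[-0.004,0.008,0],"twist":0,"jaw":-1},{"dp":[-0.004,0.008,0],"twist":0,"jaw":-1}]'
```

```text
clock: 4.95
eef_pos: [0.5602, 0.0461, 0.1001]
orientation: [-0.003, 0.458, 0.889, 0.0]
wrist_force: [-10.6, 6.4, 12.8]
width: 0.182
gripper_force: 41.0
clock: 5.32
eef_pos: [0.5627, 0.0461, 0.1]
orientation: [-0.003, 0.458, 0.889, -0.0]
wrist_force: [-10.6, 4.0, 13.3]
width: 0.183
gripper_force: 41.1
clock: 5.7
eef_pos: [0.5627, 0.0461, 0.1]
orientation: [-0.007, 0.458, 0.889, -0.003]
wrist_force: [-23.6, 1.2, 21.4]
width: 0.183
gripper_force: 42.5
```

The tail stopped at (0.5627,0.0461) and the force jumped to 24 N, so it's at the stop. Relax the push, release, rise and look.

```bash
python3 -m jog '[{"dp":[0.003,-0.006,0],"twist":0,"jaw":-1},{"dp":[0.003,-0.006,0],"twist":0,"jaw":0},{"dp":[0.003,-0.006,0],"twist":0,"jaw":1},{"dp":[0.003,-0.006,0],"twist":0,"jaw":1},{"dp":[0.003,-0.006,0],"twist":0,"jaw":1}]'
python3 -m jog '[{"dp":[0,0,-0.15],"twist":0,"jaw":1},{"dp":[0,0,-0.3],"twist":0,"jaw":1},{"dp":[0,0,-0.4],"twist":0,"jaw":1},{"dp":[0,0,-0.4],"twist":0,"jaw":1}]'
python3 -c "
from h import *
to(.5604,.0442,.1008)
c=snap('top','t2');d=snap('scene','s2')
im=np.hstack([cv2.resize(x,None,fx=3.5,fy=3.5,interpolation=2) for x in(c['img'][120:270,173:282],d['img'][80:230,188:307])]);cv2.imwrite('pics/v2.png',im)"
```

```text
clock: 6.32
eef_pos: [0.5656, 0.0449, 0.0992]
orientation: [-0.0, 0.458, 0.889, -0.0]
wrist_force: [0.5, 1.1, -0.9]
width: 0.994
gripper_force: 0.0
clock: 6.82
eef_pos: [0.5673, 0.0447, 0.2223]
orientation: [0.003, 0.458, 0.889, 0.001]
wrist_force: [-0.3, 0.4, -0.5]
width: 1.002
gripper_force: 0.0
pos [0.5673 0.0447 0.2223] y [0.814 0.581 0.004] x [-0.581  0.814 -0.004] dp [ 0.0135 -0.0215  0.4049] F [-0.3  0.4 -0.5] g 0.0 1.002 t 6.825
```

View pics/v2.png

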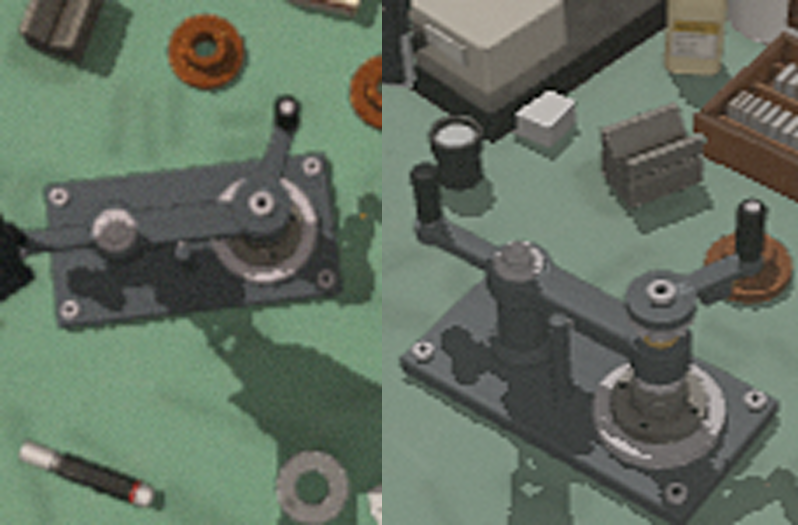

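Run:
```python
from h import *
T=ld('t2');S=ld('s2')
t=lambda u,v:(173+u/3.5,120+v/3.5)
s=lambda u,v:(188+(u-382)/3.5,80+v/3.5)
def tri(a,b):
    A=[];B=[]
    for o,d in(ray(T,*t(*a)),ray(S,*s(*b))):
        d/=np.linalg.norm(d);P=np.eye(3)-np.outer(d,d);A.append(P);B.append(P@o)
    return np.linalg.lstsq(np.vstack(A),np.hstack(B),rcond=None)[0]
q=np.array([atz(T,*t(*p),.014)for p in[(58,197),(312,166),(325,279),(69,310)]]);m=q.mean(0)
e=(q[0]+q[3]-q[1]-q[2]);e/=np.linalg.norm(e);print('centre',m.round(4),'ey',e.round(3),'seat',(m-.055*e).round(4),'piv',(m+.05*e).round(4))
for n,a,b,z in[('nut',(115,228),(519,262),.104),('crank',(287,104),(751,206),.163),('screwtop',(261,203),(660,290),.13)]:
    print(n,tri(a,b).round(4),atz(T,*t(*a),z).round(4),atz(S,*s(*b),z).round(4))
```

```text
centre [ 0.5777 -0.0711  0.014 ] ey [-0.145  0.989  0.   ] seat [ 0.5856 -0.1255  0.014 ] piv [ 0.5704 -0.0216  0.014 ]
nut [ 0.5732 -0.0233  0.0885] [ 0.5697 -0.0245  0.104 ] [ 0.5643 -0.0355  0.104 ]
crank [ 0.646  -0.1426  0.1636] [ 0.6453 -0.1419  0.163 ] [ 0.6474 -0.1427  0.163 ]
screwtop [ 0.5865 -0.127   0.1289] [ 0.5849 -0.126   0.13  ] [ 0.5871 -0.1287  0.13  ]
```

The fixture is home: the screw axis is at (0.586,-0.127), over the seat. The crank grip is at (0.646,-0.142), radius 62 mm against the given 60, with its top at 0.163. Next is the approach to the crank.

```bash
python3 -c "
from h import *
to(.6455,-.142,.222);to(.6455,-.142,.130)
"
```

```text
pos [0.5651 0.0449 0.2183] y [ 0.814  0.581 -0.001] x [-0.581  0.814  0.001] dp [-0.6629 -0.1436 -0.0127] F [-1.1  0.7 -1.4] g 0.0 0.995 t 6.925
pos [0.5651 0.0449 0.2183] y [ 0.814  0.581 -0.001] x [-0.581  0.814  0.001] dp [-0.6632 -0.1433  0.294 ] F [-1.1  0.7 -1.4] g 0.0 0.995 t 6.925
```

```bash
python3 -m jog '[{"dp":[-0.18,-0.04,0],"twist":0,"jaw":1},{"dp":[-0.36,-0.08,0],"twist":0,"jaw":1},{"dp":[-0.54,-0.12,0],"twist":0,"jaw":1},{"dp":[-0.663,-0.143,0],"twist":0,"jaw":1},{"dp":[-0.663,-0.143,0],"twist":0,"jaw":1}]'
python3 -m jog '[{"dp":[0,0,0],"twist":0,"jaw":0.6}]'
python3 -c "
from h import *
to(.6455,-.142,.130)
c=snap('top','t3');d=snap('scene','s3')
im=np.hstack([cv2.resize(x,None,fx=3,fy=3,interpolation=2) for x in(c['img'][110:270,173:303],d['img'][70:230,207:337])]);cv2.imwrite('pics/v3.png',im)"
```

```text
clock: 7.55
eef_pos: [0.6455, -0.144, 0.2162]
orientation: [-0.002, 0.459, 0.888, -0.0]
wrist_force: [0.2, 0.5, -0.1]
width: 0.997
gripper_force: 0.0
clock: 7.68
eef_pos: [0.6451, -0.1411, 0.2172]
orientation: [-0.002, 0.458, 0.889, -0.0]
wrist_force: [0.5, 0.2, 0.4]
width: 0.822
gripper_force: 0.0
pos [ 0.6451 -0.1411  0.2172] y [ 0.814  0.581 -0.002] x [-0.581  0.814  0.003] dp [-0.0041 -0.0003  0.2907] F [0.5 0.2 0.4] g 0.0 0.822 t 7.675
```

View pics/v3.png

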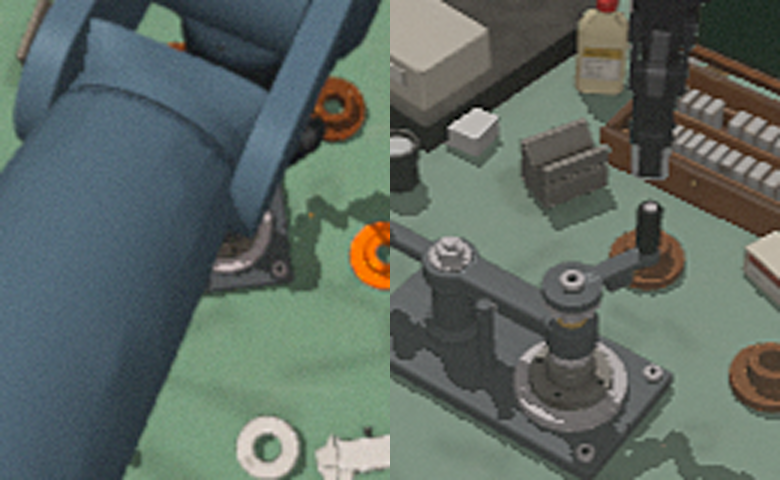

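The gripper, at right crop (655,150), hangs above the crank grip at (650,210). The scene camera looks roughly along the finger line. Descend and close.

```bash
python3 -m jog '[{"dp":[-0.004,0,0.1],"twist":0,"jaw":0.6},{"dp":[-0.004,0,0.2],"twist":0,"jaw":0.6},{"dp":[-0.004,0,0.29],"twist":0,"jaw":0.6},{"dp":[-0.004,0,0.29],"twist":0,"jaw":0.2},{"dp":[-0.004,0,0.29],"twist":0,"jaw":-0.3}]' 40
python3 -m jog '[{"dp":[0,0,0],"twist":0,"jaw":-0.6},{"dp":[0,0,0],"twist":0,"jaw":-0.8},{"dp":[0,0,0],"twist":0,"jaw":-1},{"dp":[0,0,0],"twist":0,"jaw":-1},{"dp":[0,0,0],"twist":0,"jaw":-1}]' 40
python3 -c "
from h import *
to(.6455,-.142,.130)
s=robot.read_state();p=s['eef_pos'];w=s['orientation'];R=Ro.from_quat([w[1],w[2],w[3],w[0]]).as_matrix()
C=np.array([.586,-.127]);v=p[:2]-C;a0=np.arctan2(v[1],v[0]);print(np.hypot(*v),np.degrees(a0))
f=lambda k:np.array([.06*np.cos(a0-np.radians(k)),.06*np.sin(a0-np.radians(k)),-.0024*np.radians(k)])
for k0 in range(0,300,30): print(k0,[(R.T@(f(k0+k)-f(k0))/.3).round(4).tolist() for k in(10,20,30)])
"
```

```text
clock: 8.4
eef_pos: [0.6474, -0.1425, 0.1337]
orientation: [0.001, 0.458, 0.889, 0.0]
wrist_force: [0.1, -0.3, 0.1]
width: 0.399
gripper_force: 0.0
clock: 9.02
eef_pos: [0.6477, -0.1434, 0.1338]
orientation: [0.001, 0.458, 0.889, 0.0]
wrist_force: [-0.6, -0.4, 5.5]
width: 0.183
gripper_force: 39.4
pos [ 0.6477 -0.1434  0.1338] y [0.814 0.581 0.001] x [-0.581  0.814 -0.002] dp [ 0.008  -0.0032  0.0128] F [-0.6 -0.4  5.5] g 39.4 0.183 t 9.025
0.06381383490823388 -14.879401775120808
0 [[-0.0198, -0.0287, 0.0014], [-0.0343, -0.0604, 0.0028], [-0.0431, -0.0941, 0.0042]]
30 [[-0.0028, -0.0348, 0.0014], [0.0005, -0.0695, 0.0027], [0.0097, -0.1031, 0.004]]
60 [[0.0149, -0.0315, 0.0013], [0.0351, -0.0599, 0.0026], [0.0599, -0.0844, 0.0039]]
90 [[0.0287, -0.0198, 0.0013], [0.0604, -0.0343, 0.0026], [0.0941, -0.0431, 0.0039]]
120 [[0.0348, -0.0028, 0.0013], [0.0695, 0.0004, 0.0026], [0.1031, 0.0097, 0.004]]
150 [[0.0315, 0.0149, 0.0013], [0.0599, 0.0351, 0.0027], [0.0844, 0.0599, 0.0041]]
180 [[0.0198, 0.0287, 0.0014], [0.0343, 0.0604, 0.0028], [0.0431, 0.0941, 0.0042]]
210 [[0.0028, 0.0347, 0.0014], [-0.0004, 0.0695, 0.0029], [-0.0097, 0.1031, 0.0043]]
240 [[-0.0149, 0.0315, 0.0015], [-0.0351, 0.0599, 0.0029], [-0.0599, 0.0844, 0.0044]]
270 [[-0.0287, 0.0198, 0.0015], [-0.0604, 0.0343, 0.003], [-0.0941, 0.0431, 0.0045]]
```

The grasp sits about 9 mm above the grip's middle. I'll reopen a little, drop 6 mm, regrip and start winding.

```bash
python3 -m jog '[{"dp":[0,0,0],"twist":0,"jaw":-0.2},{"dp":[0,0,0.02],"twist":0,"jaw":-0.2},{"dp":[0,0,0.02],"twist":0,"jaw":-0.6},{"dp":[0,0,0.02],"twist":0,"jaw":-1},{"dp":[0,0,0.02],"twist":0,"jaw":-1}]' 40
python3 -m jog '[{"dp":[0,0,0],"twist":0,"jaw":-1},{"dp":[0,0,0],"twist":0,"jaw":-1}]' 40
python3 -m jog '[{"dp":[-0.01,-0.014,0.001],"twist":0,"jaw":-1},{"dp":[-0.02,-0.029,0.001],"twist":0,"jaw":-1},{"dp":[-0.034,-0.06,0.003],"twist":0,"jaw":-1},{"dp":[-0.043,-0.094,0.004],"twist":0,"jaw":-1}]'
python3 -m jog '[{"dp":[-0.003,-0.035,0.001],"twist":0,"jaw":-1},{"dp":[0,-0.07,0.003],"twist":0,"jaw":-1},{"dp":[0.01,-0.103,0.004],"twist":0,"jaw":-1}]'
```

```text
clock: 9.65
eef_pos: [0.6458, -0.1425, 0.1251]
orientation: [-0.001, 0.458, 0.889, -0.0]
wrist_force: [-2.4, -0.1, -3.5]
width: 0.185
gripper_force: 39.0
clock: 9.9
eef_pos: [0.6458, -0.1425, 0.1252]
orientation: [-0.001, 0.458, 0.889, -0.0]
wrist_force: [-4.1, 1.1, -6.1]
width: 0.194
gripper_force: 39.0
clock: 10.4
eef_pos: [0.6309, -0.1691, 0.1245]
orientation: [-0.001, 0.458, 0.889, 0.001]
wrist_force: [-2.5, 5.6, -6.8]
width: 0.186
gripper_force: 39.1
clock: 10.78
eef_pos: [0.6046, -0.1848, 0.1236]
orientation: [0.0, 0.458, 0.889, 0.001]
wrist_force: [1.2, 5.7, -8.1]
width: 0.188
gripper_force: 39.1
```

```bash
cat > tf.py <<'E'
from h import *
s=robot.read_state();p=s['eef_pos'];F=s['wrist_force'];v=p[:2]-[.5868,-.1275];r=np.hypot(*v);u=v/r
print('ang %.1f r %.4f z %.4f Ft %.2f Fr %.2f Fz %.1f Mz %.2f g %.1f t %.2f'%(np.degrees(np.arctan2(v[1],v[0])),r,p[2],-F[:2]@[u[1],-u[0]],F[:2]@u,F[2],s['torque'][2],s['gripper_force'],s['clock']))
E
J="python3 -m jog"
python3 tf.py
python3 -m jog '[{"dp":[0.015,-0.031,0.001],"twist":0,"jaw":-1},{"dp":[0.015,-0.031,0.001],"twist":0,"jaw":-1}]' >/dev/null; python3 tf.py
python3 -m jog '[{"dp":[0.020,-0.028,0.001],"twist":0,"jaw":-1},{"dp":[0.020,-0.028,0.001],"twist":0,"jaw":-1}]' >/dev/null; python3 tf.py
python3 -m jog '[{"dp":[0.025,-0.024,0.001],"twist":0,"jaw":-1},{"dp":[0.025,-0.024,0.001],"twist":0,"jaw":-1}]' >/dev/null; python3 tf.py
```

```text
ang -72.7 r 0.0600 z 0.1236 Ft 2.85 Fr -5.10 Fz -8.1 Mz -0.04 g 39.1 t 10.78
ang -83.3 r 0.0597 z 0.1232 Ft 1.40 Fr -4.15 Fz -9.5 Mz 0.01 g 39.1 t 11.03
ang -93.0 r 0.0594 z 0.1230 Ft 1.60 Fr -4.24 Fz -10.6 Mz -0.02 g 39.2 t 11.28
ang -103.1 r 0.0591 z 0.1228 Ft 1.41 Fr -2.57 Fz -10.6 Mz -0.02 g 39.3 t 11.53
```

```bash
python3 -m jog '[{"dp":[0.029,-0.020,0.004],"twist":0,"jaw":-1},{"dp":[0.029,-0.020,0.004],"twist":0,"jaw":-1}]' >/dev/null; python3 tf.py
python3 -m jog '[{"dp":[0.032,-0.0145,0.004],"twist":0,"jaw":-1},{"dp":[0.032,-0.0145,0.004],"twist":0,"jaw":-1}]' >/dev/null; python3 tf.py
python3 -m jog '[{"dp":[0.034,-0.009,0.003],"twist":0,"jaw":-1},{"dp":[0.034,-0.009,0.003],"twist":0,"jaw":-1}]' >/dev/null; python3 tf.py
python3 -m jog '[{"dp":[0.035,-0.003,0.002],"twist":0,"jaw":-1},{"dp":[0.035,-0.003,0.002],"twist":0,"jaw":-1}]' >/dev/null; python3 tf.py
```

```text
ang -113.1 r 0.0590 z 0.1223 Ft 2.00 Fr -2.40 Fz -9.6 Mz -0.04 g 39.5 t 11.78
ang -123.2 r 0.0588 z 0.1216 Ft 2.00 Fr 0.68 Fz -5.1 Mz 0.03 g 39.9 t 12.03
ang -133.7 r 0.0586 z 0.1208 Ft 1.39 Fr 4.21 Fz -0.2 Mz 0.03 g 40.4 t 12.28
ang -144.0 r 0.0586 z 0.1203 Ft 1.28 Fr 6.72 Fz 2.4 Mz 0.03 g 40.6 t 12.53
```

```bash
sed -i 's/.5868,-.1275/.5880,-.1267/' tf.py
python3 -m jog '[{"dp":[0.035,-0.001,0.001],"twist":0,"jaw":-1},{"dp":[0.035,-0.001,0.001],"twist":0,"jaw":-1}]' >/dev/null; python3 tf.py
python3 -m jog '[{"dp":[0.034,0.008,0.001],"twist":0,"jaw":-1},{"dp":[0.034,0.008,0.001],"twist":0,"jaw":-1}]' >/dev/null; python3 tf.py
python3 -m jog '[{"dp":[0.031,0.015,0.001],"twist":0,"jaw":-1},{"dp":[0.031,0.015,0.001],"twist":0,"jaw":-1}]' >/dev/null; python3 tf.py
python3 -m jog '[{"dp":[0.014,0.010,0.0],"twist":0,"jaw":-1},{"dp":[0.014,0.010,0.0],"twist":0,"jaw":-1}]' >/dev/null; python3 tf.py
```

```text
ang -154.4 r 0.0604 z 0.1196 Ft 0.72 Fr 4.04 Fz 2.5 Mz -0.06 g 40.6 t 12.78
ang -164.6 r 0.0606 z 0.1191 Ft 1.14 Fr 3.16 Fz 2.7 Mz -0.05 g 40.7 t 13.03
ang -174.4 r 0.0605 z 0.1186 Ft 1.61 Fr 2.38 Fz 4.7 Mz 0.04 g 40.9 t 13.28
ang -179.0 r 0.0604 z 0.1185 Ft 2.13 Fr 4.10 Fz 5.7 Mz -0.01 g 40.9 t 13.53
```

```bash
python3 -m jog '[{"dp":[0.0138,0.0107,0.001],"twist":0,"jaw":-1},{"dp":[0.0138,0.0107,0.001],"twist":0,"jaw":-1}]' >/dev/null; python3 tf.py
python3 -m jog '[{"dp":[0.0127,0.0119,0.001],"twist":0,"jaw":-1},{"dp":[0.0127,0.0119,0.001],"twist":0,"jaw":-1}]' >/dev/null; python3 tf.py
python3 -m jog '[{"dp":[0.0118,0.0129,0.001],"twist":0,"jaw":-1},{"dp":[0.0118,0.0129,0.001],"twist":0,"jaw":-1}]' >/dev/null; python3 tf.py
python3 -m jog '[{"dp":[0.0105,0.0139,0.001],"twist":0,"jaw":-1},{"dp":[0.0105,0.0139,0.001],"twist":0,"jaw":-1}]' >/dev/null; python3 tf.py
python3 -m jog '[{"dp":[0.0093,0.0148,0.001],"twist":0,"jaw":-1},{"dp":[0.0093,0.0148,0.001],"twist":0,"jaw":-1}]' >/dev/null; python3 tf.py
```

```text
ang 176.1 r 0.0604 z 0.1183 Ft 2.90 Fr 4.90 Fz 6.7 Mz -0.04 g 40.9 t 13.78
ang 171.0 r 0.0604 z 0.1180 Ft 2.43 Fr 4.24 Fz 7.9 Mz -0.01 g 41.0 t 14.03
ang 165.1 r 0.0604 z 0.1179 Ft -1.65 Fr 5.25 Fz 10.0 Mz -0.02 g 42.0 t 14.28
ang 159.9 r 0.0603 z 0.1179 Ft -1.34 Fr 5.85 Fz 11.4 Mz 0.04 g 42.4 t 14.53
ang 155.3 r 0.0603 z 0.1178 Ft 0.10 Fr 7.08 Fz 12.8 Mz -0.00 g 42.4 t 14.78
```

The first click came near 168°: the tangential force fell from +2.4 to −1.7 N, and it's about 0 at 155°, the 0.52 rest. I expect the second click near 138°, the third near 108°, and rest after the third near 95°.

```bash
python3 -m jog '[{"dp":[0.011,0.014,-0.008],"twist":0,"jaw":-1},{"dp":[0.011,0.014,-0.008],"twist":0,"jaw":-1}]' >/dev/null; python3 tf.py
python3 -m jog '[{"dp":[0.0066,0.0162,0],"twist":0,"jaw":-1},{"dp":[0.0066,0.0162,0],"twist":0,"jaw":-1}]' >/dev/null; python3 tf.py
python3 -m jog '[{"dp":[0.005,0.0166,0],"twist":0,"jaw":-1},{"dp":[0.005,0.0166,0],"twist":0,"jaw":-1}]' >/dev/null; python3 tf.py
python3 -m jog '[{"dp":[0.0038,0.0171,0],"twist":0,"jaw":-1},{"dp":[0.0038,0.0171,0],"twist":0,"jaw":-1}]' >/dev/null; python3 tf.py
python3 -m jog '[{"dp":[0.0021,0.0173,0],"twist":0,"jaw":-1},{"dp":[0.0021,0.0173,0],"twist":0,"jaw":-1}]' >/dev/null; python3 tf.py
```

```text
ang 150.8 r 0.0606 z 0.1185 Ft 0.45 Fr -3.09 Fz -2.3 Mz -0.01 g 40.1 t 15.03
ang 146.2 r 0.0606 z 0.1186 Ft 1.66 Fr -4.24 Fz -2.8 Mz 0.03 g 40.1 t 15.28
ang 141.3 r 0.0605 z 0.1186 Ft 1.85 Fr -4.85 Fz -3.5 Mz 0.05 g 39.9 t 15.53
ang 135.9 r 0.0604 z 0.1187 Ft -0.95 Fr -5.30 Fz -4.6 Mz -0.03 g 39.9 t 15.78
ang 131.0 r 0.0603 z 0.1188 Ft -0.21 Fr -5.92 Fz -4.9 Mz -0.02 g 39.8 t 16.02
```

Second click near 138°, as predicted. On to the third.

```bash
python3 -m jog '[{"dp":[-0.0013,0.0174,0.003],"twist":0,"jaw":-1},{"dp":[-0.0013,0.0174,0.003],"twist":0,"jaw":-1}]' >/dev/null; python3 tf.py
python3 -m jog '[{"dp":[-0.001,0.0174,0],"twist":0,"jaw":-1},{"dp":[-0.001,0.0174,0],"twist":0,"jaw":-1}]' >/dev/null; python3 tf.py
python3 -m jog '[{"dp":[-0.0022,0.0173,0],"twist":0,"jaw":-1},{"dp":[-0.0022,0.0173,0],"twist":0,"jaw":-1}]' >/dev/null; python3 tf.py
python3 -m jog '[{"dp":[-0.004,0.017,0],"twist":0,"jaw":-1},{"dp":[-0.004,0.017,0],"twist":0,"jaw":-1}]' >/dev/null; python3 tf.py
python3 -m jog '[{"dp":[-0.0053,0.0166,0],"twist":0,"jaw":-1},{"dp":[-0.0053,0.0166,0],"twist":0,"jaw":-1}]' >/dev/null; python3 tf.py
```

```text
ang 126.0 r 0.0601 z 0.1185 Ft 0.61 Fr 0.15 Fz 1.7 Mz 0.08 g 40.4 t 16.27
ang 121.0 r 0.0600 z 0.1184 Ft 0.81 Fr 2.49 Fz 3.1 Mz -0.01 g 40.6 t 16.52
ang 116.1 r 0.0598 z 0.1183 Ft 2.15 Fr 5.02 Fz 4.6 Mz 0.01 g 40.7 t 16.77
ang 111.1 r 0.0597 z 0.1182 Ft 2.05 Fr 3.96 Fz 4.7 Mz -0.03 g 40.7 t 17.02
ang 106.1 r 0.0596 z 0.1182 Ft 1.98 Fr 4.36 Fz 4.4 Mz -0.01 g 40.7 t 17.27
```

```bash
python3 -m jog '[{"dp":[-0.0032,0.0082,0],"twist":0,"jaw":-1},{"dp":[-0.0032,0.0082,0],"twist":0,"jaw":-1}]' >/dev/null; python3 tf.py
python3 -m jog '[{"dp":[-0.0036,0.008,0],"twist":0,"jaw":-1},{"dp":[-0.0036,0.008,0],"twist":0,"jaw":-1}]' >/dev/null; python3 tf.py
python3 -m jog '[{"dp":[0,0,0],"twist":0,"jaw":-1},{"dp":[0,0,0],"twist":0,"jaw":-1}]' >/dev/null; python3 tf.py
```

```text
ang 102.9 r 0.0594 z 0.1184 Ft -1.58 Fr 5.87 Fz 2.7 Mz -0.03 g 40.7 t 17.52
ang 100.2 r 0.0594 z 0.1185 Ft -0.65 Fr 4.65 Fz 3.1 Mz 0.05 g 40.7 t 17.77
ang 100.3 r 0.0594 z 0.1186 Ft -1.52 Fr 5.58 Fz 4.1 Mz 0.03 g 40.6 t 18.02
```

Third click near 104.5°. I'm easing on to its rest at about 92°.

```bash
python3 -m jog '[{"dp":[-0.004,0.0078,0],"twist":0,"jaw":-1},{"dp":[-0.0081,0.0155,0],"twist":0,"jaw":-1},{"dp":[-0.0081,0.0155,0],"twist":0,"jaw":-1}]' >/dev/null; python3 tf.py
python3 -m jog '[{"dp":[-0.0051,0.0088,0],"twist":0,"jaw":-1},{"dp":[-0.0051,0.0088,0],"twist":0,"jaw":-1},{"dp":[-0.0051,0.0088,0],"twist":0,"jaw":-1}]' >/dev/null; python3 tf.py
python3 -m jog '[{"dp":[0,0,0],"twist":0,"jaw":-1},{"dp":[0,0,0],"twist":0,"jaw":-1}]'; python3 tf.py
python3 -c "
from h import *
c=snap('top','t4');d=snap('scene','s4')
im=np.hstack([cv2.resize(x,None,fx=3,fy=3,interpolation=2) for x in(c['img'][110:270,173:303],d['img'][70:230,180:310])]);cv2.imwrite('pics/v4.png',im)"
```

```text
ang 95.6 r 0.0594 z 0.1185 Ft 1.00 Fr 6.89 Fz 4.2 Mz -0.00 g 40.8 t 18.40
ang 92.7 r 0.0594 z 0.1184 Ft 0.65 Fr 5.12 Fz 4.3 Mz 0.01 g 40.8 t 18.77
clock: 19.02
eef_pos: [0.5852, -0.0674, 0.1185]
orientation: [0.0, 0.458, 0.889, 0.001]
wrist_force: [-1.3, 4.7, 3.5]
width: 0.186
gripper_force: 40.8
ang 92.7 r 0.0594 z 0.1185 Ft 1.09 Fr 4.74 Fz 3.5 Mz 0.05 g 40.8 t 19.02
```

View pics/v4.png

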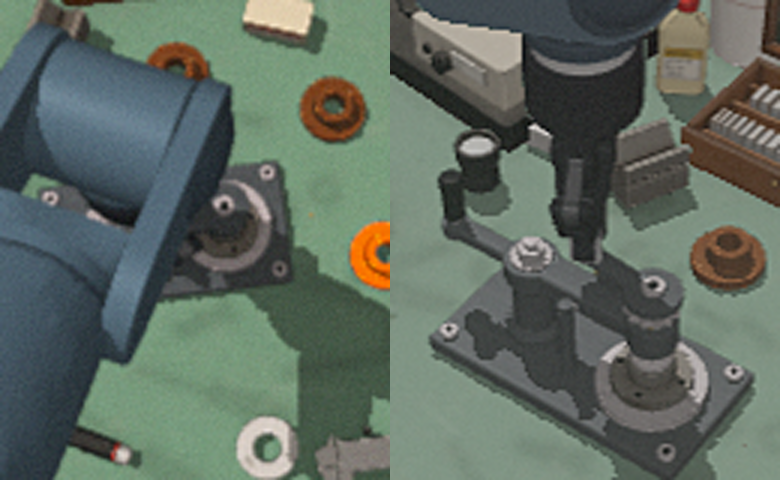

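The arm is home, the grip is held, and the foot is down on the flange. The total lever turn of 4.42 rad equals 1.57 of slip plus 2.85 of screw, which is only consistent with three clicks. Handing in.

```bash
python3 -c "
from h import *
print(robot.close_job())"
```

```text
the job is handed in; nothing more can be done
None
```

I've handed the job in with the arm swung home, three ratchet clicks counted from the force drops, and the lever grip still held at about 40 N. I didn't wind back, and the clock read about 19 s. I was not shown the verdict.

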